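# Lay out the gluing board for a clasp panel

## Robot

A 7-joint arm with a two-finger parallel gripper is mounted at the origin on the work surface. World frame = base frame: x ahead of the robot, y to its left, z up, the work surface at z = 0. Lengths are in mm, angles in rad, forces in N, time in s.
With the tool pointing down it reaches from about 425 to 950 mm from the base axis. Payload 16.7 kg.
Tool frame: the origin (TCP) lies on the centre line of the jaws, within the pads' length; the fingertips stand 8 mm ahead of it and the grasp point (between the pads) lies 11 mm behind it; z points along the fingers, y is the line along which they close (so a half turn about z gives the same grasp; the last joint's range is limited). The gripper opens to 94 mm and grips with 3 to 60 N. Pads are 16 mm wide; open, the fingers measure 119 mm over their backs; the gripper's body (75 mm by 177 mm) begins 78 mm behind the grasp point.
Start: joints at [1.01, 0.426, 0.074, 1.606, -0.034, 1.111, -0.067], TCP at [269.522, -618.816, 213.467] pointing down, gripper open.
Joint ranges: [-2.85, 2.85], [-0.5, 2.14], [-1.23, 1.37], [0.21, 2.46], [-1.02, 4.16], [0.16, 2.05], [-2.73, 2.73]. Speed limits (rad/s): [1.89, 1.89, 2.39, 2.39, 3.01, 3.01, 3.01].

## Interface

Orientations are given as a rotation vector (axis times angle).
In Python, from rig import telemetry, imaging, ctrl, nets gives the robot as it stands.
- The arm moves only by the shell command python3 -m handwheel 'ROWS'. ROWS is JSON, a list of rows, each a list of 5 numbers: the shift along the tool's x, y, z in m, then the turn about the tool's z in rad, then the opening, from -1 (shut) to 1 (fully open). In form: [[tx, ty, tz, turn, claw], ...]. A call has exactly 8 rows; each row shifts and turns the commanded pose from where the row before left it, along the tool's axes as they then stand; what a row does not reach is not made up. A row lasts 1/12 s, in which the tool goes at most 41.7 mm and 7.16 degrees, less where a joint would pass 70% of its speed; a pose out of reach is approached as far as the arm can. A call with a gripper value outside its range is refused whole. The fingers move at their own pace and stop on an object; the grip force is fixed at half the most. Time passes only in rows, so rows that do not move let the fingers close, or fill a call up. It gives the time, the measured TCP pose, the force, the opening and the grip force at its end, in the units of the state.
- telemetry.state(): the state, without advancing time (a new reading comes with each control period).
- imaging.read_camera(name): name is "scene" or "top" or "wrist"; returns (picture, depth): 480x640x3 uint8, red, green, blue; 480x640 float32, mm along the optical axis (not along the pixel's ray), 0 where there is no reading.
- imaging.camera_params(name): a dict with "fx", "fy", "cx", "cy" (pixels), "R" (3x3) and "t" (3): a world point X has camera coordinates R X + t; the wrist camera has in their place "tool_from_camera" (4x4, takes a point from camera to tool coordinates, whose origin is the TCP and whose axes are the flange's). Camera axes: x right, y down, z forward; pixel columns grow to the right and rows downward; lengths in mm; the calibration is good to about 2 mm. A picture is of the moment at which its call begins: read the wrist's pose just before it. camera_params takes no time and is no camera call.
- ctrl.close_job(): hands the job in; it is judged then, once.
Trained networks look in the newest picture that a camera, given by its name, has taken for a name from the list of things; names that differ only in an ending like _2 or _b are one class to them, and where a whole thing is asked for, a point or a joint stands for the part that bears it (a point fixed in the world has none). Each returns a list of dicts, best first, with "p" (0 to 1); they miss things now and then, are a little off and sometimes report something else, mostly with a low value. They report only what shows in the picture. A call takes as long as a camera call.
- nets.spot_in(camera, name): "uv" ([column, row] in pixels, amid what is visible of it).
- nets.masks_of(camera, name): "pixels" (480x640 bool, what is visible of it) and "uv" ([column, row] in pixels, amid what is visible of it).
The state is a dict: "clock": time; "joint_pos": joint angles; "dq": joint speeds; "joint_torque": joint torques, N m; "eef_pos": TCP position; "orientation": TCP orientation; "contact_force": force on the tool from outside, world axes, zero at the start; "ft_torque": the same for the moment, N m; "grip_width": finger opening in mm; "gripper_force": force on a finger pad.
Only numpy, scipy, OpenCV 4.12 (cv2) and the standard library are available. Lean on these libraries where they do the work, as an engineer would, in place of code of your own. Each camera call takes 0.05 s, during which the arm holds its last target. There are 200 camera calls.

## Task

Set up the grey board for gluing: lay the black panel flat, centred and lengthwise on the brown wooden base, then stand the blue press weight centred and lengthwise on top of the panel. Stand the glue jar on the board midway between the base and the steel anvil, and the red spool upright on the board directly behind the jar (on the side away from the robot, square to the board's long edges), with a gap of about 3 cm between spool and jar. Keep the jar upright, and leave the black spool and the tin where they are.

Things in the scene. Friction and masses are not known exactly. Their poses are not given: they have to be found in the camera images.
- board: grey flat work board fixed to the table, 190 (its x, the short way, pointing away from the robot) by 280 (its y, the long way) by 4 mm thick; origin at the centre of its underside, on the table. It is turned up to 0.25 rad either way. The wooden base and the anvil are fixed on it, 95 mm either side of its centre along its y; either may be on the left.
- base: brown wooden pressing base, a plain block fixed on the board, 110 (its x, lengthwise) by 70 by 10 mm high, with its edges parallel to the board's; origin at the centre of its underside, which lies on the board's top (4 mm above the table)
- anvil: dark steel round anvil fixed on the board, 56 mm diameter, 28 mm high, with a small brass disc on top; origin at the centre of its underside, which lies on the board's top
- panel: loose stiff black fibreboard panel lying flat on the table, 80 (its x, lengthwise) by 50 (its y) by 8 mm thick, 40 g, with two flush brass dots on top along its length; origin at the centre of its underside
- weight: loose blue steel press weight, a block 60 (its x, lengthwise) by 40 (its y) by 26 mm high with a bright plate inlaid in its top, about 0.45 kg; origin at the centre of its underside
- jar: closed glue jar of amber glass, 52 mm diameter up to 42 mm height, then a white lid of 47 mm diameter; 55 mm high in all, about 120 g; origin at the centre of its underside
- spool_red: spool of red thread standing upright, 36 mm diameter and 45 mm high, pale wooden ends, 50 g; origin at the centre of its underside
- spool_black: spool of black thread standing upright, same size as the red one; to be left where it is; origin at the centre of its underside
- tin: flat round brass tin with a green top, 54 mm diameter, 20 mm high; to be left where it is; origin at the centre of its underside

How it is judged (in metres and radians):
On the way, in this order (a step that is already met when the one before it is completed fails the run):
1. the black panel lies centred and lengthwise on the wooden base (horizontal distance between panel and base below 0.01 m and z of panel in the frame of base between 0.007 and 0.013 m and angle between the x axis of panel and the x axis of base, either way round below 0.17 rad and angle between panel's own z axis and vertical below 0.1 rad), for 0.2 s.
2. the blue weight stands centred and lengthwise on the panel (all of step 1 and horizontal distance between weight and panel below 0.01 m and z of weight in the frame of panel between 0.005 and 0.011 m and angle between the x axis of weight and the x axis of panel, either way round below 0.2 rad and angle between weight's own z axis and vertical below 0.1 rad), for 0.2 s.
At the end, for the whole second after the job is handed in: Panel on base within 10 mm, 0.17 rad; weight on panel within 10 mm, 0.2 rad; jar on board within 12 mm each way of its centre; red spool on board behind the jar, centres 60-88 mm apart, within 18 mm of the board's middle line, 45 mm past its centre; all upright (0.1 rad), released, at rest (all of step 2 and x of jar in the frame of board between -0.012 and 0.012 m and y of jar in the frame of board between -0.012 and 0.012 m and z of jar in the frame of board between 0.001 and 0.007 m and angle between each of jar, spool_red's own z axis and vertical below 0.1 rad and horizontal distance between spool_red and jar between 0.06 and 0.088 m and y of spool_red in the frame of board between -0.018 and 0.018 m and x of spool_red in the frame of board above 0.045 m and z of spool_red in the frame of board between 0.001 and 0.007 m and linear speed of each of panel, weight, jar, spool_red below 0.01 m/s); the robot touches nothing.
It fails at once if the glue jar is tipped (angle between jar's own z axis and vertical above 0.6 rad).
It fails at once if the black spool or the tin is shifted by more than 20 mm or lifted (distance of any of spool_black, tin from where it was at the start of the episode above 0.02 m).
It fails at once if the black spool is tipped (angle between spool_black's own z axis and vertical above 0.6 rad).
It also fails if it takes over 106 s, if anything falls off the work surface, if the arm or the gripper's body presses on something with over 40 N, if the wrist force passes 120 N, or if a joint passes its speed limit or range.

## Working session

There is one attempt and no reset: what is moved stays moved. The work goes in short steps, Python scripts to look and compute and a shell command to move; the robot and the scene stay as the last step left them, time stands still between calls to the robot, and variables do not carry over. Pictures are saved under pics/ and viewed, at most 14 in all, crops included, and the job is handed in when it is done.

```bash
ls; mkdir -p pics
cat > h.py <<'E'
import numpy as np, cv2
from rig import telemetry, imaging, ctrl, nets
from scipy.spatial.transform import Rotation as Rn
def snap(cam):
    s=telemetry.state(); im,d=imaging.read_camera(cam); return s,im,d
def save(im,n): cv2.imwrite('pics/'+n+'.png',cv2.cvtColor(im,cv2.COLOR_RGB2BGR))
def cloud(cam,d,mask,s=None):
    p=imaging.camera_params(cam); v,u=np.nonzero(mask&(d>0)); z=d[v,u]
    c=np.stack([(u-p['cx'])/p['fx']*z,(v-p['cy'])/p['fy']*z,z],1)
    if 'R' in p: return (c-np.array(p['t']))@np.array(p['R'])
    T=np.array(p['tool_from_camera']); c=c@T[:3,:3].T+T[:3,3]
    return c@Rn.from_rotvec(s['orientation']).as_matrix().T+np.array(s['eef_pos'])
E
python3 - <<'E'
from h import *
for c in ('top','scene'):
    s,im,d=snap(c); save(im,c+'0'); p=imaging.camera_params(c); print(c,np.round(p['R'],2).tolist(),p['t'],p['fx'])
    for n in 'board base anvil panel weight jar spool_red spool_black tin'.split():
        r=nets.masks_of(c,n)
        for q in r[:2]:
            m=q['pixels']; X=cloud(c,d,m)
            if len(X)<20: continue
            hi=np.percentile(X[:,2],90); T=X[X[:,2]>hi-5]
            rc=cv2.minAreaRect(T[:,:2].astype(np.float32))
            print(n,round(q['p'],2),np.round(q['uv']),m.sum(),'z',round(hi,1),'c',np.round(rc[0],1),np.round(rc[1],1),round(rc[2],1))
print({k:np.round(v,3).tolist() for k,v in s.items()})
print(imaging.camera_params('wrist'))
E
```

```text
pics
top [[0.01, -1.0, -0.0], [-0.99, -0.01, -0.17], [0.17, 0.0, -0.99]] [  -3.89169583  524.78070786 1006.61636217] 460.558989781742
board 0.64 [306. 219.] 7234 z 7.3 c [570.3  21.9] [191.8 280.5] 9.9
board 0.63 [260. 229.] 1411 z 17.4 c [553.9 115.5] [110.1  69.7] 10.0
base 0.85 [262. 230.] 1356 z 17.4 c [553.8 115.7] [109.9  69.7] 10.3
anvil 0.9 [342. 210.] 475 z 35.7 c [586.5 -69.5] [51.3 53. ] 90.0
panel 0.86 [432. 296.] 726 z 10.9 c [ 387.1 -275.4] [78.6 49.9] 34.4
weight 0.75 [137. 271.] 568 z 29.1 c [449.8 403.1] [60. 40.] 16.8
jar 0.98 [196. 286.] 522 z 57.9 c [412.  265.6] [42.4 46. ] 0.3
spool_red 0.71 [304. 218.] 7282 z 7.3 c [570.8  22.5] [190.7 281.1] 10.1
spool_red 0.58 [450. 232.] 260 z 47.7 c [ 535.7 -322.1] [31.9 33.5] 46.7
spool_black 0.54 [174. 232.] 254 z 48.1 c [541.9 321.4] [34.1 32.6] 69.8
tin 0.95 [489. 276.] 458 z 23.6 c [ 439.1 -413.1] [48.7 54. ] 1.0
scene [[-0.55, 0.84, 0.01], [0.69, 0.46, -0.56], [-0.47, -0.3, -0.83]] [ 285.50622425 -314.44440331 1389.59211905] 554.2890132206451
board 0.83 [310. 286.] 9219 z 6.8 c [570.1  24.5] [193.3 284.4] 10.6
base 0.
[... 851 characters left out ...]
66, -45.427, -0.049, 0.014, -0.0], 'eef_pos': [269.497, -618.782, 213.435], 'orientation': [-3.075, -0.641, -0.0], 'contact_force': [0.028, 0.049, -0.313], 'ft_torque': [-0.029, 0.015, 0.002], 'gripper_force': 0.0, 'grip_width': 93.748}
{'fx': 407.6927293827841, 'fy': 407.6927293827841, 'cx': 325.9008625519325, 'cy': 233.76405307571716, 'tool_from_camera': array([[ 3.24604869e-04, -9.73761401e-01, -2.27571152e-01,
         6.64946643e+01],
       [ 9.99999807e-01,  1.95742442e-04,  5.88819673e-04,
         6.49051722e-01],
       [-5.28824536e-04, -2.27571300e-01,  9.73761277e-01,
        -1.71074828e+02],
       [ 0.00000000e+00,  0.00000000e+00,  0.00000000e+00,
         1.00000000e+00]])}
```

View pics/top0.png

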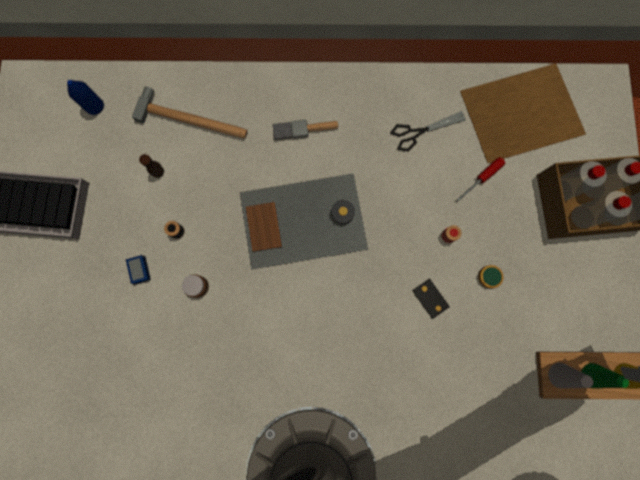

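```bash
cat >> h.py <<'E'
def go(x,y,z,psi):
    """after turning by 'turn', the shift in tool axes to reach TCP x,y,z (mm) with tool-x heading psi (deg)"""
    s=telemetry.state(); R=Rn.from_rotvec(s['orientation']).as_matrix()
    p0=np.degrees(np.arctan2(R[1,0],R[0,0])); t=(p0-psi+180)%360-180
    R2=R@Rn.from_euler('z',t,degrees=True).as_matrix()
    print('psi %.1f turn %.3f rad; shift after turn (mm)'%(p0,np.radians(t)),np.round(R2.T@(np.array([x,y,z])-s['eef_pos']),1),'j7 %.2f'%s['joint_pos'][6],'clock',s['clock'])
E
python3 -c "
from h import *
go(360,-290,200,34.4)"
```

```text
psi 23.5 turn -0.190 rad; shift after turn (mm) [ 260.5 -220.2   13.5] j7 -0.07 clock 1.0
```

```bash
python3 -m handwheel '[[0,0,0,-0.095,1],[0,0,0,-0.095,1],[0.015,-0.013,0,0,1],[0.025,-0.021,0.002,0,1],[0.025,-0.021,0.002,0,1],[0.025,-0.021,0.002,0,1],[0.025,-0.021,0.002,0,1],[0.025,-0.021,0.002,0,1]]'
python3 -m handwheel '[[0.025,-0.021,0.002,0,1],[0.025,-0.021,0.002,0,1],[0.025,-0.021,0,0,1],[0.025,-0.021,0,0,1],[0.018,-0.018,0,0,1],[0,0,0,0,1],[0,0,0,0,1],[0,0,0,0,1]]'
cat >> h.py <<'E'
def near(n,name=None):
    s,im,d=snap('wrist')
    if name: save(im,name)
    for q in nets.masks_of('wrist',n)[:2]:
        X=cloud('wrist',d,q['pixels'],s)
        if len(X)<50: continue
        hi=np.percentile(X[:,2],90); T=X[X[:,2]>hi-4]
        rc=cv2.minAreaRect(T[:,:2].astype(np.float32))
        print(n,round(q['p'],2),np.round(q['uv']),'z %.1f'%hi,'c',np.round(rc[0],1),np.round(rc[1],1),'ang of 1st side',round(rc[2],1),'mean',np.round(T.mean(0),1))
E
python3 -c "
from h import *
near('panel','p1');go(387,-274,12,34.4)"
```

```text
clock: 1.67
eef_pos: [318.4, -440.9, 203.5]
orientation: [3.001, 0.929, 0.0]
contact_force: [-0.1, 0.3, -0.6]
grip_width: 93.8
gripper_force: 0.0
clock: 2.33
eef_pos: [358.0, -292.0, 199.7]
orientation: [3.0, 0.929, 0.0]
contact_force: [0.0, -0.2, 0.5]
grip_width: 94.0
gripper_force: 0.0
psi 34.3 turn -0.001 rad; shift after turn (mm) [ 34.5   1.3 187.5] j7 -0.44 clock 2.4333
```

Run:
```python
from h import *
s,im,d=snap('wrist'); R=nets.masks_of('wrist','panel'); print([(q['p'],q['uv'],q['pixels'].sum()) for q in R])
X=cloud('wrist',d,d>0,s); print(np.percentile(X,[1,50,99],axis=0).round(1))
p=X[(X[:,2]>5.5)&(X[:,2]<14)&(abs(X[:,0]-387)<65)&(abs(X[:,1]+274)<60)]; print(len(p)); 
rc=cv2.minAreaRect(p[:,:2].astype(np.float32)); print(rc, p.mean(0))
```

```text
[(0.94, [327.3, 170.5], np.int64(5213))]
[[ 1.043e+02 -5.450e+02 -1.900e+00]
 [ 3.788e+02 -2.813e+02  3.000e-01]
 [ 6.108e+02 -8.000e+00  3.263e+02]]
5115
((388.4518127441406, -274.46038818359375), (79.35910034179688, 49.99427032470703), 34.36435317993164) [ 389.40000157 -273.85394231    7.77958874]
```

View pics/p1.png

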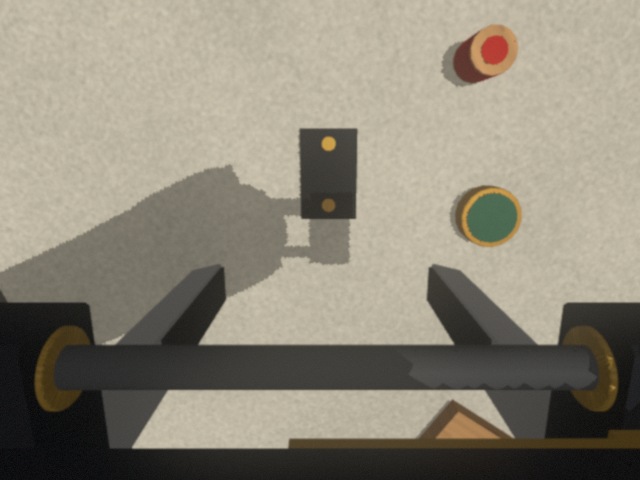

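```bash
python3 -m handwheel '[[0.018,0.001,0.01,0,1],[0.0175,0.0015,0.03,0,1],[0,0,0.035,0,1],[0,0,0.035,0,1],[0,0,0.035,0,1],[0,0,0.025,0,1],[0,0,0.013,0,1],[0,0,0.006,0,1]]'
python3 -m handwheel '[[0,0,0.001,0,1],[0,0,0,0,-1],[0,0,0,0,-1],[0,0,0,0,-1],[0,0,0,0,-1],[0,0,0,0,-1],[0,0,0,0,-1],[0,0,0,0,-1]]'
```

```text
clock: 3.2
eef_pos: [387.4, -273.3, 8.2]
orientation: [-2.999, -0.928, 0.004]
contact_force: [-4.7, 4.5, 29.3]
grip_width: 94.2
gripper_force: 16.0
clock: 3.87
eef_pos: [388.8, -273.5, 9.6]
orientation: [3.001, 0.929, 0.0]
contact_force: [-0.1, -0.8, -0.3]
grip_width: 50.9
gripper_force: 0.0
```

```bash
python3 -m handwheel '[[0,0,0,0,-1],[0,0,0,0,-1],[0,0,-0.01,0,-1],[0,0,-0.025,0,-1],[0,0,-0.03,0,-1],[0,0,-0.03,0,-1],[0,0,-0.02,0,-1],[0,0,0,0,-1]]'
python3 -c "
from h import *
go(553.9,115.5,120,10)"
```

```text
clock: 4.53
eef_pos: [390.5, -274.5, 129.0]
orientation: [2.997, 0.928, 0.006]
contact_force: [1.4, -0.8, 0.0]
grip_width: 49.9
gripper_force: 30.0
psi 34.4 turn 0.426 rad; shift after turn (mm) [ 228.6 -355.7    8.6] j7 -0.54 clock 4.5333
```

```bash
python3 -m handwheel '[[0,0,-0.02,0.1065,-1],[0,0,-0.02,0.1065,-1],[0,0,-0.01,0.1065,-1],[0,0,0,0.1065,-1],[0.012,-0.02,0,0,-1],[0.012,-0.032,0,0,-1],[0.012,-0.032,0,0,-1],[0.012,-0.032,0,0,-1]]'
python3 -m handwheel '[[0.012,-0.032,0,0,-1],[0.012,-0.032,0,0,-1],[0.012,-0.032,0,0,-1],[0.012,-0.032,0,0,-1],[0.012,-0.032,0,0,-1],[0.012,-0.032,0,0,-1],[0.012,-0.032,0,0,-1],[0.006,-0.016,0,0,-1]]'
python3 -m handwheel '[[0,0,0,0,-1],[0,0,0,0,-1],[0,0,0,0,-1],[0,0,0,0,-1],[0,0,0,0,-1],[0,0,0,0,-1],[0,0,0,0,-1],[0,0,0,0,-1]]'
cat >> h.py <<'E'
def blob(cx,cy,z0,z1,r,name=None):
    s,im,d=snap('wrist')
    if name: save(im,name)
    X=cloud('wrist',d,d>0,s); p=X[(X[:,2]>z0)&(X[:,2]<z1)&(np.hypot(X[:,0]-cx,X[:,1]-cy)<r)]
    if len(p)<30: return print('none',len(p))
    rc=cv2.minAreaRect(p[:,:2].astype(np.float32)); print(len(p),np.round(rc[0],1),np.round(rc[1],1),round(rc[2],1),'z %.1f'%np.median(p[:,2]))
E
python3 -c "
from h import *
near('base','b1'); near('anvil'); blob(555,117,11,18,80); near('board'); go(555,117,60,10)"
```

```text
clock: 5.2
eef_pos: [415.4, -149.5, 174.6]
orientation: [-3.13, -0.273, 0.0]
contact_force: [1.5, -0.8, 0.1]
grip_width: 49.8
gripper_force: 30.0
clock: 5.87
eef_pos: [462.6, 105.0, 174.8]
orientation: [-3.128, -0.279, -0.001]
contact_force: [0.2, 0.4, -0.5]
grip_width: 49.5
gripper_force: 30.0
clock: 6.53
eef_pos: [462.7, 100.7, 174.6]
orientation: [3.13, 0.273, 0.0]
contact_force: [-0.1, 0.2, -0.5]
grip_width: 49.3
gripper_force: 30.0
base 0.95 [324. 100.] z 14.8 c [554.7 117.1] [110.  70.] ang of 1st side 10.2 mean [556.8 117.4  13.8]
anvil 0.83 [576.  99.] z 33.4 c [588.8 -69.3] [54.3 56.3] ang of 1st side 36.2 mean [588.5 -68.5  32.1]
13225 [554.7 117.2] [110.   70.2] 10.2 z 13.8
board 0.57 [464. 107.] z 4.8 c [562.5  21.9] [170.3 280.8] ang of 1st side 10.0 mean [570.8   8.    3.9]
psi 10.0 turn 0.000 rad; shift after turn (mm) [ 93.7   0.4 114.5] j7 -1.84 clock 6.8833
```

View pics/b1.png

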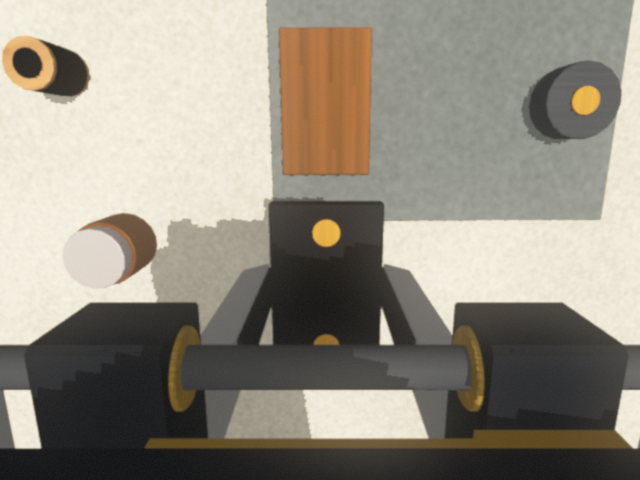

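```bash
python3 -m handwheel '[[0.02,0,0,0,-1],[0.03,0,0,0,-1],[0.03,0,0.005,0,-1],[0.0135,0,0.02,0,-1],[0,0,0.03,0,-1],[0,0,0.03,0,-1],[0,0,0.02,0,-1],[0,0,0.015,0,-1]]'
python3 -m handwheel '[[0,0,0.01,0,-1],[0,0,0.006,0,-1],[0,0,0.004,0,-1],[0,0,0.004,0,-1],[0,0,0.003,0,-1],[0,0,0.0015,0,-1],[0,0,0.001,0,-1],[0,0,0,0,-1]]'
python3 -c "
from h import *
go(554.7,117.2,24,10)"
```

```text
clock: 7.55
eef_pos: [553.8, 117.2, 52.2]
orientation: [3.13, 0.274, -0.004]
contact_force: [0.5, 0.3, -0.3]
grip_width: 49.7
gripper_force: 30.0
clock: 8.22
eef_pos: [554.9, 117.3, 25.2]
orientation: [-3.13, -0.274, -0.001]
contact_force: [0.6, 0.0, 0.5]
grip_width: 49.2
gripper_force: 30.0
psi 10.0 turn 0.000 rad; shift after turn (mm) [-0.3  0.1  1.2] j7 -1.97 clock 8.2167
```

```bash
python3 -m handwheel '[[0,0,0.001,0,-1],[0,0,0,0,-1],[0,0,0,0,1],[0,0,0,0,1],[0,0,0,0,1],[0,0,0,0,1],[0,0,0,0,1],[0,0,0,0,1]]'
python3 -m handwheel '[[0,0,-0.005,0,1],[0,0,-0.02,0,1],[0,0,-0.035,0,1],[0,0,-0.035,0,1],[0,0,-0.035,0,1],[0,0,-0.035,0,1],[-0.03,0,0,0,1],[-0.015,0,0,0,1]]'
python3 -m handwheel '[[-0.015,0,0,0,1],[-0.015,0,0,0,1],[-0.01,0,0,0,1],[0,0,0,0,1],[0,0,0,0,1],[0,0,0,0,1],[0,0,0,0,1],[0,0,0,0,1]]'
python3 -c "
from h import *
near('panel','pb'); blob(554.7,117.2,18,26,70);near('base');go(420,395,200,16.8)"
```

```text
clock: 8.88
eef_pos: [554.8, 117.4, 24.0]
orientation: [-3.13, -0.274, -0.0]
contact_force: [-0.8, 0.0, 0.2]
grip_width: 85.9
gripper_force: 0.0
clock: 9.55
eef_pos: [509.9, 109.7, 191.3]
orientation: [-3.129, -0.274, -0.005]
contact_force: [0.9, 0.5, -0.9]
grip_width: 94.1
gripper_force: 0.0
clock: 10.22
eef_pos: [471.5, 102.7, 188.9]
orientation: [-3.129, -0.274, 0.0]
contact_force: [0.4, 0.2, -0.6]
grip_width: 94.2
gripper_force: 0.0
panel 0.91 [326. 112.] z 22.7 c [554.5 117. ] [79.3 50.1] ang of 1st side 9.9 mean [555.6 117.3  21.8]
6491 [555.2 117.1] [79.4 50. ] 10.1 z 21.8
base 0.97 [294. 112.] z 14.8 c [554.6 117.2] [109.8  70.2] ang of 1st side 10.3 mean [556.8 118.   13.8]
psi 10.0 turn -0.118 rad; shift after turn (mm) [  35.6 -294.7  -11.1] j7 -1.83 clock 10.4667
```

```bash
python3 -m handwheel '[[0,-0.01,0,-0.059,1],[0,-0.02,0,-0.059,1],[0.004,-0.03,0,0,1],[0.004,-0.032,0,0,1],[0.004,-0.032,0,0,1],[0.004,-0.032,0,0,1],[0.004,-0.032,0,0,1],[0.004,-0.032,0,0,1]]'
python3 -m handwheel '[[0,-0.032,0,0,1],[0,-0.025,0,0,1],[0,-0.015,0,0,1],[0,0,0,0,1],[0,0,0,0,1],[0,0,0,0,1],[0,0,0,0,1],[0,0,0,0,1]]'
python3 -c "
from h import *
near('weight','w1'); blob(450,405,20,32,50);go(451,405,12,16.8)"
```

```text
clock: 11.13
eef_pos: [431.7, 323.3, 189.2]
orientation: [-3.107, -0.461, -0.0]
contact_force: [-0.2, -0.1, 1.2]
grip_width: 94.3
gripper_force: 0.0
clock: 11.8
eef_pos: [412.5, 388.8, 189.1]
orientation: [3.108, 0.456, 0.0]
contact_force: [0.4, 0.0, 0.3]
grip_width: 94.4
gripper_force: 0.0
weight 0.82 [321. 166.] z 27.0 c [449.8 405.7] [59.4 39.8] ang of 1st side 16.2 mean [450.5 405.9  26. ]
3617 [449.8 405.6] [59.4 40. ] 17.1 z 26.0
psi 16.7 turn -0.001 rad; shift after turn (mm) [ 41.4  -4.  177.2] j7 -2.35 clock 11.95
```

```bash
python3 -m handwheel '[[0.02,-0.002,0.01,0,1],[0.0205,-0.003,0.025,0,1],[0,0,0.035,0,1],[0,0,0.035,0,1],[0,0,0.03,0,1],[0,0,0.02,0,1],[0,0,0.012,0,1],[0,0,0.006,0,1]]'
python3 -m handwheel '[[0,0,0.004,0,1],[0,0,0,0,1],[0,0,0,0,-1],[0,0,0,0,-1],[0,0,0,0,-1],[0,0,0,0,-1],[0,0,0,0,-1],[0,0,0,0,-1]]'
python3 -m handwheel '[[0,0,0,0,-1],[0,0,0,0,-1],[0,0,0,0,-1],[0,0,0,0,-1],[0,0,-0.003,0,-1],[0,0,-0.007,0,-1],[0,0,-0.02,0,-1],[0,0,-0.03,0,-1]]'
python3 -c "
from h import *
go(554.9,117.1,130,10)"
```

```text
clock: 12.62
eef_pos: [448.9, 405.5, 14.5]
orientation: [3.107, 0.458, -0.003]
contact_force: [-0.3, -1.0, 0.4]
grip_width: 94.4
gripper_force: 0.0
clock: 13.28
eef_pos: [449.5, 406.2, 12.3]
orientation: [-3.108, -0.458, -0.001]
contact_force: [0.5, -0.2, 0.4]
grip_width: 57.6
gripper_force: 0.0
clock: 13.95
eef_pos: [448.0, 404.8, 70.7]
orientation: [3.106, 0.458, -0.006]
contact_force: [1.2, -0.9, -5.1]
grip_width: 39.2
gripper_force: 30.0
psi 16.8 turn 0.119 rad; shift after turn (mm) [ 55.1 302.  -58.8] j7 -2.42 clock 13.95
```

```bash
python3 -m handwheel '[[0,0,-0.03,0.0595,-1],[0,0,-0.029,0.0595,-1],[0.003,0.015,0,0,-1],[0.005,0.027,0,0,-1],[0.005,0.03,0,0,-1],[0.006,0.03,0,0,-1],[0.006,0.03,0,0,-1],[0.006,0.03,0,0,-1]]'
python3 -m handwheel '[[0.006,0.03,0,0,-1],[0.006,0.03,0,0,-1],[0.005,0.03,0,0,-1],[0.004,0.025,0,0,-1],[0.002,0.015,0,0,-1],[0.001,0.008,0,0,-1],[0,0,0,0,-1],[0,0,0,0,-1]]'
python3 -c "
from h import *
go(554.9,117.1,36,10)"
```

```text
clock: 14.62
eef_pos: [508.0, 250.4, 131.4]
orientation: [3.13, 0.273, -0.0]
contact_force: [0.2, 0.1, -5.8]
grip_width: 39.6
gripper_force: 30.0
clock: 15.28
eef_pos: [555.1, 120.9, 131.2]
orientation: [-3.129, -0.273, 0.0]
contact_force: [-0.1, 0.5, -5.5]
grip_width: 39.7
gripper_force: 30.0
psi 10.0 turn -0.001 rad; shift after turn (mm) [-0.8  3.8 95.2] j7 -1.92 clock 15.2833
```

```bash
python3 -m handwheel '[[-0.001,0.002,0.01,0,-1],[0,0.002,0.02,0,-1],[0,0,0.02,0,-1],[0,0,0.015,0,-1],[0,0,0.012,0,-1],[0,0,0.008,0,-1],[0,0,0.005,0,-1],[0,0,0.003,0,-1]]'
python3 -m handwheel '[[0,0,0.002,0,-1],[0,0,0,0,-1],[0,0,0,0,-1],[0,0,0,0,-1],[0,0,0,0,-1],[0,0,0,0,-1],[0,0,0,0,-1],[0,0,0,0,-1]]'
python3 -c "
from h import *
go(554.9,117.1,34.3,10)"
```

```text
clock: 15.95
eef_pos: [555.0, 116.6, 37.5]
orientation: [-3.129, -0.274, 0.0]
contact_force: [0.1, -0.5, -5.7]
grip_width: 39.9
gripper_force: 30.0
clock: 16.62
eef_pos: [555.2, 116.0, 36.1]
orientation: [-3.13, -0.272, -0.0]
contact_force: [0.3, 0.1, -5.4]
grip_width: 39.9
gripper_force: 30.0
psi 9.9 turn -0.001 rad; shift after turn (mm) [-0.1 -1.2  1.8] j7 -1.99 clock 16.6167
```

```bash
python3 -m handwheel '[[0,-0.001,0,0,-1],[0,0,0.001,0,-1],[0,0,0.001,0,-1],[0,0,0,0,-1],[0,0,0,0,1],[0,0,0,0,1],[0,0,0,0,1],[0,0,0,0,1]]'
python3 -m handwheel '[[0,0,0,0,1],[0,0,0,0,1],[0,0,-0.005,0,1],[0,0,-0.02,0,1],[0,0,-0.035,0,1],[0,0,-0.035,0,1],[0,0,-0.035,0,1],[0,0,-0.025,0,1]]'
python3 -m handwheel '[[-0.02,0,0,0,1],[-0.03,0,0,0,1],[-0.02,0,0,0,1],[-0.01,0,0,0,1],[0,0,0,0,1],[0,0,0,0,1],[0,0,0,0,1],[0,0,0,0,1]]'
python3 -c "
from h import *
near('weight','wb'); blob(554.7,117.2,42,53,60);near('panel');go(390,225,190,100)"
```

```text
clock: 17.28
eef_pos: [555.2, 117.0, 34.2]
orientation: [-3.13, -0.273, -0.001]
contact_force: [-0.2, -0.0, 1.1]
grip_width: 63.1
gripper_force: 0.0
clock: 17.95
eef_pos: [555.4, 117.4, 192.5]
orientation: [-3.129, -0.273, -0.004]
contact_force: [-0.0, -0.9, -0.0]
grip_width: 94.2
gripper_force: 0.0
clock: 18.62
eef_pos: [477.1, 103.5, 189.0]
orientation: [-3.129, -0.272, -0.0]
contact_force: [0.4, 0.6, -0.6]
grip_width: 93.9
gripper_force: 0.0
4496 [555.3 116.9] [59.6 40. ] 9.9 z 48.0
panel 0.95 [298. 127.] z 22.7 c [555.  117.1] [80.  50.2] ang of 1st side 9.9 mean [553.5 117.3  21.7]
panel 0.53 [562. 120.] z 33.3 c [588.5 -69.3] [55.1 55.4] ang of 1st side 46.0 mean [588.6 -68.6  32.1]
psi 10.0 turn -1.572 rad; shift after turn (mm) [134.8 -63.9  -1.1] j7 -1.85 clock 18.8667
```

```bash
python3 -m handwheel '[[0,0,0,-0.12,1],[0,0,0,-0.12,1],[0,0,0,-0.12,1],[0,0,0,-0.12,1],[0,0,0,-0.12,1],[0,0,0,-0.12,1],[0,0,0,-0.12,1],[0,0,0,-0.12,1]]'
python3 -m handwheel '[[0,0,0,-0.12,1],[0,0,0,-0.12,1],[0,0,0,-0.12,1],[0,0,0,-0.12,1],[0,0,0,-0.12,1],[0.03,-0.011,0,0,1],[0.03,-0.011,0,0,1],[0.03,-0.011,0,0,1]]'
python3 -m handwheel '[[0.018,-0.006,0,0,1],[0,0,0,0,1],[0,0,0,0,1],[0,0,0,0,1],[0,0,0,0,1],[0,0,0,0,1],[0,0,0,0,1],[0,0,0,0,1]]'
python3 -c "
from h import *
near('jar','j1'); blob(413,267,50,62,40);go(413.5,267.5,16,100)"
```

```text
clock: 19.53
eef_pos: [476.3, 103.2, 189.0]
orientation: [-2.645, -1.695, -0.0]
contact_force: [1.3, -0.3, -0.0]
grip_width: 93.9
gripper_force: 0.0
clock: 20.2
eef_pos: [428.6, 187.3, 189.0]
orientation: [-2.035, -2.393, -0.0]
contact_force: [0.6, 0.9, 0.9]
grip_width: 93.7
gripper_force: 0.0
clock: 20.87
eef_pos: [420.4, 203.0, 189.0]
orientation: [-2.034, -2.394, 0.0]
contact_force: [0.3, 0.1, -0.8]
grip_width: 94.4
gripper_force: 0.0
jar 0.61 [328. 140.] z 55.6 c [412.1 267.4] [46.2 45.7] ang of 1st side 9.1 mean [411.9 267.6  54.7]
jar 0.42 [417. 322.] z 22.7 c [522.9 118.9] [19.3 36.3] ang of 1st side 10.4 mean [519.5 120.5  21.7]
3230 [412.  267.4] [46.3 46.1] 76.6 z 54.8
psi 99.3 turn -0.012 rad; shift after turn (mm) [ 64.4   4.5 173. ] j7 -0.58 clock 21.0167
```

```bash
python3 -m handwheel '[[0.02,0.001,0,-0.012,1],[0.025,0.001,0,0,1],[0.0196,0.001,0.01,0,1],[0,0,0.03,0,1],[0,0,0.03,0,1],[0,0,0.03,0,1],[0,0,0.03,0,1],[0,0,0.02,0,1]]'
python3 -m handwheel '[[0,0,0.012,0,1],[0,0,0.007,0,1],[0,0,0.004,0,1],[0,0,0,0,1],[0,0,0,0,-1],[0,0,0,0,-1],[0,0,0,0,-1],[0,0,0,0,-1]]'
python3 -m handwheel '[[0,0,0,0,-1],[0,0,0,0,-1],[0,0,0,0,-1],[0,0,0,0,-1],[0,0,0,0,-1],[0,0,-0.005,0,-1],[0,0,-0.015,0,-1],[0,0,-0.03,0,-1]]'
python3 -c "
from h import *
go(571.7,24.1,150,100)"
```

```text
clock: 21.68
eef_pos: [411.2, 267.0, 36.6]
orientation: [-2.018, -2.406, 0.003]
contact_force: [0.3, -0.4, -0.1]
grip_width: 93.8
gripper_force: 0.0
clock: 22.35
eef_pos: [412.5, 267.7, 16.6]
orientation: [2.019, 2.406, 0.002]
contact_force: [0.1, 0.3, 0.0]
grip_width: 70.6
gripper_force: 0.0
clock: 23.02
eef_pos: [410.5, 266.7, 64.6]
orientation: [-2.017, -2.406, 0.006]
contact_force: [0.3, -0.7, -1.4]
grip_width: 51.7
gripper_force: 30.0
psi 100.1 turn 0.001 rad; shift after turn (mm) [-267.   116.3  -85.7] j7 -0.91 clock 23.0167
```

```bash
python3 -m handwheel '[[0,0,-0.03,0,-1],[0,0,-0.03,0,-1],[0,0,-0.02,0,-1],[-0.014,0.006,-0.005,0,-1],[-0.026,0.011,0,0,-1],[-0.03,0.013,0,0,-1],[-0.03,0.013,0,0,-1],[-0.03,0.013,0,0,-1]]'
python3 -m handwheel '[[-0.03,0.013,0,0,-1],[-0.03,0.013,0,0,-1],[-0.03,0.013,0,0,-1],[-0.025,0.011,0,0,-1],[-0.015,0.007,0,0,-1],[-0.007,0.003,0,0,-1],[0,0,0,0,-1],[0,0,0,0,-1]]'
python3 -c "
from h import *
go(571.7,24.1,21.5,100)"
```

```text
clock: 23.68
eef_pos: [490.3, 148.0, 151.4]
orientation: [2.018, 2.407, 0.0]
contact_force: [1.0, 0.5, -1.3]
grip_width: 51.6
gripper_force: 30.0
clock: 24.35
eef_pos: [572.2, 26.2, 151.0]
orientation: [-2.017, -2.408, -0.001]
contact_force: [-1.3, 0.3, -1.3]
grip_width: 51.5
gripper_force: 30.0
psi 100.1 turn 0.001 rad; shift after turn (mm) [ -2.1  -0.8 129.5] j7 -0.25 clock 24.35
```

```bash
python3 -m handwheel '[[-0.001,-0.001,0.01,0,-1],[0,0,0.025,0,-1],[0,0,0.03,0,-1],[0,0,0.025,0,-1],[0,0,0.015,0,-1],[0,0,0.01,0,-1],[0,0,0.006,0,-1],[0,0,0.004,0,-1]]'
python3 -m handwheel '[[0,0,0.003,0,-1],[0,0,0.001,0,-1],[0,0,0,0,-1],[0,0,0,0,-1],[0,0,0,0,-1],[0,0,0,0,-1],[0,0,0,0,-1],[0,0,0,0,-1]]'
python3 -c "
from h import *
go(571.7,24.1,20.5,100)"
```

```text
clock: 25.02
eef_pos: [571.7, 24.6, 25.6]
orientation: [-2.017, -2.408, -0.0]
contact_force: [-0.6, 1.4, -1.4]
grip_width: 51.5
gripper_force: 30.0
clock: 25.68
eef_pos: [572.1, 23.6, 22.1]
orientation: [2.019, 2.407, 0.0]
contact_force: [-0.8, 0.3, -1.2]
grip_width: 51.8
gripper_force: 30.0
psi 100.0 turn 0.000 rad; shift after turn (mm) [ 0.5 -0.3  1.6] j7 -0.38 clock 25.6833
```

```bash
python3 -m handwheel '[[0,0,0.001,0,-1],[0,0,0.0005,0,-1],[0,0,0,0,-1],[0,0,0,0,1],[0,0,0,0,1],[0,0,0,0,1],[0,0,0,0,1],[0,0,0,0,1]]'
python3 -m handwheel '[[0,0,0,0,1],[0,0,0,0,1],[0,0,-0.01,0,1],[0,0,-0.025,0,1],[0,0,-0.035,0,1],[0,0,-0.035,0,1],[0,0,-0.035,0,1],[0,0,-0.03,0,1]]'
python3 -m handwheel '[[0,0,0,0.121,1],[0,0,0,0.121,1],[0,0,0,0.121,1],[0,0,0,0.121,1],[0,0,0,0.121,1],[0,0,0,0.121,1],[0,0,0,0.121,1],[0,0,0,0.121,1]]'
python3 -m handwheel '[[0,0,0,0.121,1],[0,0,0,0.121,1],[0,0,0,0.121,1],[0,0,0,0.121,1],[0,0,0,0.121,1],[-0.03,0.01,0,0,1],[-0.03,0.02,0,0,1],[-0.03,0.03,0,0,1]]'
python3 -c "
from h import *
near('jar','j2'); blob(571.7,24.1,54,64,35);near('weight');go(467,-333,190,10)"
```

```text
clock: 26.35
eef_pos: [572.1, 23.7, 20.5]
orientation: [2.019, 2.407, 0.0]
contact_force: [-0.8, -0.8, -0.6]
grip_width: 81.9
gripper_force: 0.0
clock: 27.02
eef_pos: [572.0, 24.1, 193.7]
orientation: [2.018, 2.407, 0.002]
contact_force: [1.1, 0.3, 0.6]
grip_width: 94.1
gripper_force: 0.0
clock: 27.68
eef_pos: [571.9, 23.9, 191.3]
orientation: [-2.91, -1.183, -0.001]
contact_force: [0.1, -0.6, -0.3]
grip_width: 93.9
gripper_force: 0.0
clock: 28.35
eef_pos: [492.8, -48.6, 191.0]
orientation: [-3.128, -0.277, -0.0]
contact_force: [0.7, -0.2, 0.5]
grip_width: 93.8
gripper_force: 0.0
3534 [573.1  23.5] [46.1 46.3] 10.7 z 58.7
weight 0.57 [123. 104.] z 48.8 c [555.4 116.5] [59.9 40.6] ang of 1st side 9.9 mean [556.1 115.9  47.8]
psi 9.9 turn -0.002 rad; shift after turn (mm) [-76.2 274.    1.2] j7 -1.51 clock 28.6
```

```bash
python3 -m handwheel '[[-0.008,0.02,0,0,1],[-0.008,0.03,0,0,1],[-0.009,0.033,0,0,1],[-0.009,0.033,0,0,1],[-0.009,0.033,0,0,1],[-0.009,0.033,0,0,1],[-0.009,0.033,0,0,1],[-0.008,0.025,0,0,1]]'
python3 -m handwheel '[[-0.005,0.017,0,0,1],[-0.002,0.01,0,0,1],[0,0,0,0,1],[0,0,0,0,1],[0,0,0,0,1],[0,0,0,0,1],[0,0,0,0,1],[0,0,0,0,1]]'
python3 -c "
from h import *
near('spool_red','s1'); blob(536,-321,41,52,35);go(537,-321,16,10)"
```

```text
clock: 29.27
eef_pos: [468.1, -300.3, 190.6]
orientation: [-3.13, -0.272, -0.001]
contact_force: [-0.1, 0.5, 0.5]
grip_width: 94.2
gripper_force: 0.0
clock: 29.93
eef_pos: [465.4, -325.6, 190.7]
orientation: [-3.13, -0.273, -0.0]
contact_force: [-0.2, -0.9, -0.5]
grip_width: 94.1
gripper_force: 0.0
spool_red 0.69 [336. 133.] z 46.0 c [ 537. -322.] [34.2 35. ] ang of 1st side 60.6 mean [ 537.2 -321.9   45. ]
1776 [ 536.9 -321.8] [35.3 34.8] 10.9 z 44.9
psi 9.9 turn -0.001 rad; shift after turn (mm) [ 71.6   7.4 174.6] j7 -0.97 clock 30.0833
```

```bash
python3 -m handwheel '[[0.02,0.003,0,0,1],[0.03,0.003,0,0,1],[0.0215,0.0025,0.01,0,1],[0,0,0.03,0,1],[0,0,0.03,0,1],[0,0,0.03,0,1],[0,0,0.03,0,1],[0,0,0.02,0,1]]'
python3 -m handwheel '[[0,0,0.013,0,1],[0,0,0.007,0,1],[0,0,0.004,0,1],[0,0,0,0,1],[0,0,0,0,-1],[0,0,0,0,-1],[0,0,0,0,-1],[0,0,0,0,-1]]'
python3 -m handwheel '[[0,0,0,0,-1],[0,0,0,0,-1],[0,0,0,0,-1],[0,0,0,0,-1],[0,0,0,0,-1],[0,0,-0.005,0,-1],[0,0,-0.015,0,-1],[0,0,-0.03,0,-1]]'
python3 -c "
from h import *
c,s_=np.cos(np.radians(10)),np.sin(np.radians(10))
print(572.5+74*c,23.8+74*s_)
go(572.5+74*c,23.8+74*s_,150,10)"
```

```text
clock: 30.75
eef_pos: [536.0, -321.8, 37.7]
orientation: [-3.128, -0.271, 0.003]
contact_force: [-0.8, -0.2, -0.1]
grip_width: 93.7
gripper_force: 0.0
clock: 31.42
eef_pos: [537.4, -322.7, 17.3]
orientation: [3.129, 0.271, 0.001]
contact_force: [-0.2, -0.2, -0.6]
grip_width: 70.8
gripper_force: 0.0
clock: 32.08
eef_pos: [535.2, -321.4, 64.4]
orientation: [-3.127, -0.271, 0.007]
contact_force: [0.5, -0.3, -1.3]
grip_width: 35.0
gripper_force: 30.0
645.3757737229034 36.649965147352844
psi 9.9 turn -0.002 rad; shift after turn (mm) [ 170.3 -333.8  -85.1] j7 -1.08 clock 32.0833
```

```bash
python3 -m handwheel '[[0,0,-0.03,0,-1],[0,0,-0.03,0,-1],[0.005,-0.01,-0.02,0,-1],[0.01,-0.02,-0.005,0,-1],[0.015,-0.029,0,0,-1],[0.015,-0.03,0,0,-1],[0.015,-0.03,0,0,-1],[0.015,-0.03,0,0,-1]]'
python3 -m handwheel '[[0.015,-0.03,0,0,-1],[0.015,-0.03,0,0,-1],[0.015,-0.03,0,0,-1],[0.015,-0.03,0,0,-1],[0.015,-0.03,0,0,-1],[0.012,-0.02,0,0,-1],[0.007,-0.01,0,0,-1],[0,-0.005,0,0,-1]]'
python3 -m handwheel '[[0,0,0,0,-1],[0,0,0,0,-1],[0,0,0,0,-1],[0,0,0,0,-1],[0,0,0,0,-1],[0,0,0,0,-1],[0,0,0,0,-1],[0,0,0,0,-1]]'
python3 -c "
from h import *
go(645.4,36.6,22,10)"
```

```text
clock: 32.75
eef_pos: [585.5, -161.3, 152.1]
orientation: [3.13, 0.27, 0.001]
contact_force: [0.6, 0.8, -0.5]
grip_width: 35.1
gripper_force: 30.0
clock: 33.42
eef_pos: [646.7, 37.7, 151.6]
orientation: [-3.129, -0.275, -0.001]
contact_force: [-1.3, -0.3, 0.4]
grip_width: 35.1
gripper_force: 30.0
clock: 34.08
eef_pos: [646.1, 35.4, 151.5]
orientation: [3.13, 0.271, -0.0]
contact_force: [0.3, 0.6, -1.2]
grip_width: 35.5
gripper_force: 30.0
psi 9.9 turn -0.002 rad; shift after turn (mm) [ -0.5  -1.3 129.5] j7 -1.69 clock 34.0833
```

```bash
python3 -m handwheel '[[0,-0.001,0.01,0,-1],[0,0,0.025,0,-1],[0,0,0.03,0,-1],[0,0,0.025,0,-1],[0,0,0.015,0,-1],[0,0,0.01,0,-1],[0,0,0.006,0,-1],[0,0,0.004,0,-1]]'
python3 -m handwheel '[[0,0,0.003,0,-1],[0,0,0.0015,0,-1],[0,0,0,0,-1],[0,0,0,0,-1],[0,0,0,0,-1],[0,0,0,0,-1],[0,0,0,0,-1],[0,0,0,0,-1]]'
python3 -c "
from h import *
go(645.4,36.6,21.2,10)"
```

```text
clock: 34.75
eef_pos: [645.8, 36.8, 25.9]
orientation: [-3.13, -0.271, 0.001]
contact_force: [-0.4, -0.4, -0.4]
grip_width: 35.2
gripper_force: 30.0
clock: 35.42
eef_pos: [646.0, 36.6, 22.2]
orientation: [3.13, 0.271, 0.0]
contact_force: [0.8, -0.6, 0.0]
grip_width: 35.6
gripper_force: 30.0
psi 9.9 turn -0.002 rad; shift after turn (mm) [-0.6 -0.1  1. ] j7 -1.75 clock 35.4167
```

```bash
python3 -m handwheel '[[0,0,0.001,0,-1],[0,0,0,0,-1],[0,0,0,0,-1],[0,0,0,0,1],[0,0,0,0,1],[0,0,0,0,1],[0,0,0,0,1],[0,0,0,0,1]]'
python3 -m handwheel '[[0,0,0,0,1],[0,0,0,0,1],[0,0,-0.01,0,1],[0,0,-0.025,0,1],[0,0,-0.035,0,1],[0,0,-0.035,0,1],[0,0,-0.035,0,1],[0,0,-0.035,0,1]]'
python3 -m handwheel '[[-0.02,0,0,0,1],[-0.03,0,0,0,1],[-0.035,0,0,0,1],[-0.035,0,0,0,1],[-0.03,0,0,0,1],[-0.02,0,0,0,1],[0,0,0,0,1],[0,0,0,0,1]]'
python3 - <<'E'
from h import *
near('spool_red','end'); blob(645.4,36.6,44,55,30); blob(572.5,23.8,54,64,35); blob(555,117,42,53,60); near('panel')
s,im,d=snap('top')
for n in ('spool_black','tin'):
    q=nets.masks_of('top',n)[0]; X=cloud('top',d,q['pixels']); hi=np.percentile(X[:,2],90); T=X[X[:,2]>hi-5]; print(n,q['p'],cv2.minAreaRect(T[:,:2].astype(np.float32)))
E
```

```text
clock: 36.08
eef_pos: [646.0, 36.6, 21.1]
orientation: [-3.13, -0.271, -0.0]
contact_force: [-0.0, 0.5, 0.4]
grip_width: 65.3
gripper_force: 0.0
clock: 36.75
eef_pos: [645.6, 36.7, 198.6]
orientation: [-3.13, -0.271, -0.001]
contact_force: [-0.2, -0.1, 0.4]
grip_width: 94.1
gripper_force: 0.0
clock: 37.42
eef_pos: [478.2, 7.2, 197.1]
orientation: [3.129, 0.27, 0.003]
contact_force: [1.3, 0.5, -0.4]
grip_width: 93.9
gripper_force: 0.0
spool_red 0.85 [322.  13.] z 49.4 c [633.6  34.6] [10.7 32.1] ang of 1st side 10.0 mean [634.3  34.6  48.6]
spool_red 0.24 [203.  97.] z 48.9 c [555.5 116.8] [59.9 40.5] ang of 1st side 10.0 mean [556.  116.2  47.9]
664 [634.   34.7] [11.7 32.9] 9.4 z 48.7
3374 [573.3  23.8] [46.1 46.1] 55.4 z 58.8
4518 [555.6 116.9] [59.8 40.7] 9.9 z 47.9
panel 0.98 [232. 108.] z 22.7 c [555.1 117.2] [79.5 50.8] ang of 1st side 10.3 mean [554.1 108.7  22. ]
spool_black 0.71 ((542.49560546875, 322.1699523925781), (34.30851745605469, 33.6090087890625), 64.88419342041016)
tin 0.77 ((438.29876708984375, -412.9229736328125), (51.11057662963867, 52.31843185424805), 49.01578903198242)
```

View pics/end.png

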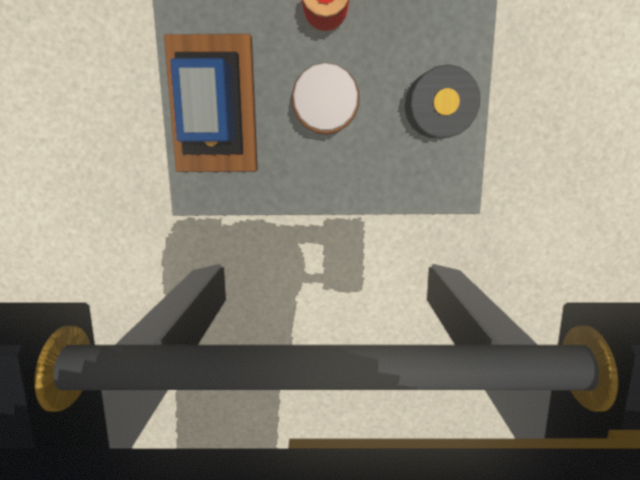

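Final picture: the weight is on the panel on the base at about (205,100), the jar at (325,98), the red spool upright directly behind it at (325,10), and the anvil at (445,100). The measurements agree, and the black spool and tin have not moved.

```bash
python3 -c "
from rig import ctrl
print(ctrl.close_job())"
```

```text
the job is handed in; nothing more can be done
None
```

The job is handed in at about 38 s with no verdict returned: panel and weight on the base and jar at the board's centre all measured within 2 mm, red spool upright about 74 mm behind the jar, black spool and tin left in place.

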